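Stand the fallen bisque vase in the bench gauge and close the jaw on it

TASK

The unglazed vase has fallen over: stand it upright on the table between the two jaws of the bench gauge, set down gently and let go. Then slide the gauge's movable jaw shut on it, gently, until the vase is pressed on the sensing anvil and the dial needle comes to rest between the two thick marks, and leave it like that with the jaw holding the vase. Leave the mug, bowl, glaze bottle and brush pot where they are.

Things in the scene. Friction and masses are not known exactly. Their poses are not given: they have to be found in the camera images.
- vase: Unglazed off-white bottle vase, 140 tall, 0.26 kg, lying on its side. Origin: centre of its foot; z axis from foot to mouth. Round body 60 in diameter up to 68 from the foot; straight neck 32 in diameter from 88 to 128; lip 36 in diameter at 134 to 140. Centre of mass about 55 from the foot. Lying, its axis is 30 above the table. Cracks if a jaw presses it with over 25 N
- gauge: Fixed bench gauge, a big sliding caliper. Origin on the table, mid width of the jaws; y runs along the beam from sliding jaw to sensing anvil, x from the jaws' free ends to the beam, z up. Beam: x 63 to 93, y -175 to 175, 22 high. Grey housing with the dial on top: x -43 to 93, y 80 to 170, 50 high. The vase is to stand on the bare table between the jaws, at x = 0
- anvil_face (a point): Middle of the face of the sensing anvil, a steel plate 56 wide (along gauge x) and 40 high (8 to 48 above the table), facing gauge -y. At rest at gauge y = 56, 28 above the table. It is sprung, 1 N per mm, and moves up to 10 mm along gauge +y, driving the needle
- jaw (a joint): Sliding jaw, 0 = widest open; grows (m) as the jaw slides along gauge +y towards the anvil. Jaw-to-anvil gap with the anvil at rest = 150 mm minus this value (a 60 mm part touches both at 0.090). Range 0 to 0.115. It has about 10 N of slide friction and stays where it is left
- jaw_face (a point): Middle of the sliding jaw's measuring face, which looks along gauge +y, 28 above the table. The jaw is a steel plate 16 thick, gauge x -32 to 58, 3 to 53 above the table, with a thumb post 12 in diameter on top (53 to 75 above the table, at x = 0, 8 behind the face); its carriage on the beam is x 56 to 100, 50 long, top at 45
- jaw_back (a point): Middle of the sliding jaw's back face, 16 behind jaw_face, 28 above the table: where it can be pushed along gauge +y
- needle (a joint): Dial needle reading in rad, 0 at rest, 1.6 at the anvil's stop, turning clockwise seen from above by 0.16 per mm of anvil travel (and so per N). The two thick marks stand at 0.5 and 1.2
- needle_tip (a point): Tip of the black needle on the white dial (82 in diameter, centre at gauge x 12, y 125); 30 from the needle's pivot, 52 above the table. Reading 0 points to the gauge direction 140 degrees counterclockwise from its x axis; 0.87 points along gauge +y
- mug: Bystander: unglazed mug, 80 in diameter, 92 high, standing; origin under its centre
- bowl: Bystander: unglazed bowl, 116 in diameter, 50 high, standing; origin under its centre
- glaze: Bystander: white glaze bottle, 52 in diameter, 130 high, standing; origin under its centre
- brushes: Bystander: red pot of brushes, 76 in diameter, 95 high (brushes to 195), standing; origin under its centre
Not all that is in view belongs to the job. Leave any orange or yellow look-alike of the vase alone.

How it is judged (in metres and radians):
On the way, in this order (a step that is already met when the one before it is completed fails the run):
1. the vase stands upright on the table between the jaws, let go (angle between vase's own z axis and vertical below 0.1 rad and height (world z) of vase below 0.006 m and x of vase in the frame of gauge between -0.03 and 0.03 m and y of vase in the frame of anvil_face below -0.026 m and y of vase in the frame of jaw_face above 0.026 m and contact force between the fingers and vase below 0.1 N), for 0.2 s.
2. the jaw is slid shut so that it presses the vase on the anvil and the needle stands between the thick marks (value of joint needle between 0.5 and 1.2 rad and contact force between each of jaw, anvil and vase above 1 N), for 0.2 s.
At the end, for the whole second after the job is handed in: The vase stands upright (within 0.1 rad) and still on the table between the jaws, its axis within 30 mm of the middle of the jaws' width (gauge x = 0), pressed by the sliding jaw (over 1 N) on the anvil, with the needle between the thick marks (0.5 to 1.2 rad) (all of step 2 and angle between vase's own z axis and vertical below 0.1 rad and height (world z) of vase below 0.006 m and linear speed of vase below 0.02 m/s and x of vase in the frame of gauge between -0.03 and 0.03 m); the robot touches nothing.
It fails at once if the vase is squeezed by a jaw with more than 25 N and cracks (contact force between any of anvil, jaw and vase above 25 N).
It fails at once if the vase is dropped: it falls unheld at more than 0.6 m/s (linear speed of vase above 0.6 m/s and contact force between the fingers and vase below 0.1 N).
It fails at once if the mug, bowl, glaze bottle or brush pot is moved by more than 30 mm or knocked over (distance of any of mug, bowl, glaze, brushes from where it was at the start of the episode above 0.03 m or angle between any of mug, bowl, glaze, brushes's own z axis and vertical above 0.4 rad).
It also fails if it takes over 61 s, if anything falls off the work surface, if the arm or the gripper's body presses on something with over 40 N, if the wrist force passes 120 N, or if a joint passes its speed limit or range.

ROBOT

A 6-joint arm with a two-finger parallel gripper is mounted at the origin on the work surface. World frame = base frame: x ahead of the robot, y to its left, z up, the work surface at z = 0. Lengths are in mm, angles in rad, forces in N, time in s.
With the tool pointing down it reaches from about 275 to 1000 mm from the base axis. Payload 8.4 kg.
Tool frame: the origin (TCP) lies at the very end of the fingers, on their centre line; the grasp point (between the pads) lies 19 mm behind it; z points along the fingers, x is the direction in which the jaws open and shut, and the axes are right-handed (so a half turn about z gives the same grasp; the last joint's range is limited). The gripper opens to 85 mm and grips with 20 to 120 N. Pads are 22 mm wide; open, the fingers measure 114 mm over their backs; the gripper's body (76 mm by 85 mm) begins 54 mm behind the grasp point. The pads swing forward as they close: fully open they stand 13 mm farther back than shut.
Start: joints at [1.151, 0.353, 1.633, -0, 1.155, -0.002], TCP at [253.593, 571.243, 231.281] pointing down, gripper open.
Joint ranges: [-2.63, 2.63], [-0.92, 2.1], [0.06, 2.66], [-1.3, 4.44], [0, 2.69], [-3.02, 3.02]. Speed limits (rad/s): [2.22, 2.22, 2.79, 3.14, 3.14, 3.14].

INTERFACE

Orientations are given as [roll, pitch, yaw] about the fixed x, y, z axes, in that order (R = Rz(yaw) Ry(pitch) Rx(roll)).
In Python, from rig import r gives the robot as it stands. The module is installed in compiled form; this text tells all that it offers.
- The arm moves only by the tool apply_moves, never from a script. Its argument "targets" is a list that holds one entry, the list of rows, each a list of 7 numbers: the gripper's target within -1 to 1 (fully open at 1, half-way at 0, shut at -1), then the shift along the tool's x, y, z in cm, then the turn, a rotation vector about the tool's x, y, z in degrees. A call has 1 to 8 rows; each row is the pose to reach, as a shift and turn from the pose measured when the call began, along the tool's axes at that moment; what a row does not reach only later rows make up. A row lasts 1/10 s, in which the tool goes at most 50 mm and 8.59 degrees, less where a joint would pass 70% of its speed; a pose out of reach is approached as far as the arm can. A call with a gripper value outside its range is refused whole. The fingers move at their own pace and stop on an object; "newtons" is the grip in N (left out, the last holds). Time passes only in rows, so rows that repeat a pose let the fingers close. It gives the time, the measured TCP pose, the force and the opening at its end, in the units of the state.
- r.sense(): the state, without advancing time (a new reading comes with each control period).
- r.grab_frame(name): name is "side" or "top"; returns a dict with "pixels" (400x640x3 uint8, red, green, blue), "fov_y" (degrees; the focal length in pixels is half the picture's height over the tangent of half this angle, whatever the lens; pixels are square), "cx", "cy" (the principal point, pixels), "R" (3x3) and "t" (3): a world point X has camera coordinates R X + t. Camera axes: x right, y down, z forward; pixel columns grow to the right and rows downward; lengths in mm; the calibration is good to about 2 mm. A picture is of the moment at which its call begins. There is no depth.
- r.sign_off(): hands the job in, once; it reports no verdict.
The state is a dict: "clock": time; "qpos": joint angles; "qvel": joint speeds; "joint_efforts": joint torques, N m; "eef_pos": TCP position; "tcp_rot": TCP orientation; "contact_force": force on the tool from outside, world axes, zero at the start; "wrist_torque": the same for the moment, N m; "opening": opening from 0.0 (shut) to 1.0 (fully open).
Only numpy, scipy, OpenCV 4.12 (cv2) and the standard library are available. Lean on these libraries where they do the work, as an engineer would, in place of code of your own. Each camera call takes 0.05 s, during which the arm holds its last target. There are 200 camera calls.

## Working session

There is one attempt and no reset: what is moved stays moved. The work goes in short steps, Python scripts to look and compute and a tool call to move; the robot and the scene stay as the last step left them, time stands still between calls to the robot, and variables do not carry over. Pictures are saved under pics/ and viewed, about 8 in all and at most 12, crops included, and the job is handed in when it is done.

Besides the shell and the picture viewer there is one more tool, called after "Call:" as name(argument=value, ...) on one line, values as JSON. apply_moves: Moves the arm, as the interface text tells. Its arguments: {"type":"object","properties":{"targets":{"type":"array"},"newtons":{"type":"number"}},"required":["targets"]}

```bash
mkdir -p pics
cat > h.py <<'E'
import numpy as np, cv2, pickle
from rig import r
from scipy.spatial.transform import Rotation as Ro
def grab(n,f=None):
    d=r.grab_frame(n)
    d['R']=np.array(d['R']).reshape(3,3); d['t']=np.array(d['t'])
    if f: cv2.imwrite(f'pics/{f}.png',cv2.cvtColor(d['pixels'],cv2.COLOR_RGB2BGR)); pickle.dump(d,open(f'pics/{f}.pkl','wb'))
    return d
def load(f): return pickle.load(open(f'pics/{f}.pkl','rb'))
def proj(d,X):
    f=200/np.tan(np.radians(d['fov_y'])/2); c=np.atleast_2d(X)@d['R'].T+d['t']
    return c[:,:2]/c[:,2:]*f+[d['cx'],d['cy']]
def ray(d,u,v,z):
    f=200/np.tan(np.radians(d['fov_y'])/2)
    w=d['R'].T@np.array([(u-d['cx'])/f,(v-d['cy'])/f,1]); o=-d['R'].T@d['t']
    return o+w*(z-o[2])/w[2]
E
python3 - <<'E'
from h import *
for n in('top','side'):
    d=grab(n,n+'0'); print(n,d['fov_y'],d['cx'],d['cy'],(-d['R'].T@d['t']).round(),d['R'].round(3).tolist(),d.keys())
print(r.sense())
E
```

```text
top 43.892734276867934 310.63391937686043 194.3783703788274 [ 242.    2. 1724.] [[0.004, -1.0, -0.018], [-0.983, -0.0, -0.181], [0.181, 0.019, -0.983]] dict_keys(['pixels', 'fov_y', 'cx', 'cy', 'R', 't'])
side 57.18305159907614 320.59705996090946 199.8213927140094 [ 381. -691.  787.] [[0.98, -0.198, 0.018], [-0.127, -0.694, -0.709], [0.153, 0.693, -0.705]] dict_keys(['pixels', 'fov_y', 'cx', 'cy', 'R', 't'])
{'clock': 0.1, 'qpos': array([ 1.15060551e+00,  3.53587081e-01,  1.63407101e+00,  2.90844935e-05,
        1.15519902e+00, -2.39921499e-03]), 'qvel': array([ 0.00078274, -0.00180949, -0.00177264,  0.00095266,  0.00100817,
       -0.00137018]), 'joint_efforts': array([-6.98013682e-04, -6.06354046e+01, -3.42816567e+01, -8.86234352e-05,
        4.02896869e-03,  2.43492104e-05]), 'eef_pos': array([253.40341455, 570.84937245, 230.62682616]), 'tcp_rot': array([-3.14156303e+00,  1.26438835e-03,  1.15299299e+00]), 'contact_force': array([ 0.28575533, -0.01352267,  0.93208111]), 'wrist_torque': array([ 0.00346119, -0.00899094,  0.01218756]), 'opening': 1.0005240884931539}
```

View pics/top0.png

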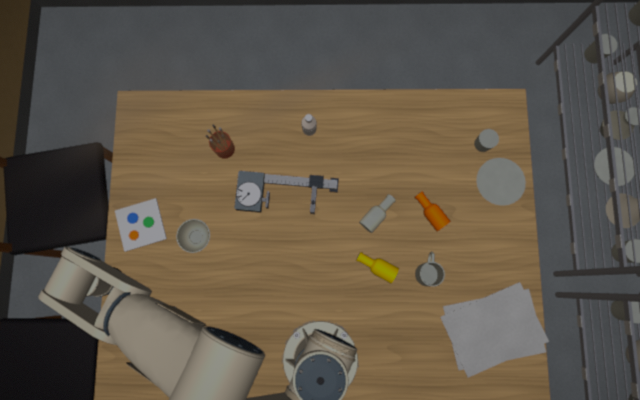

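View pics/side0.png

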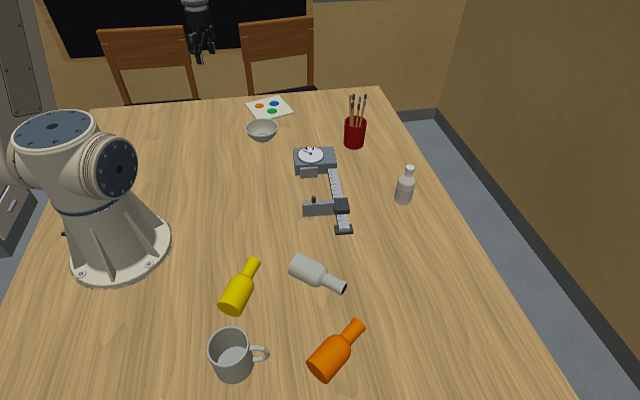

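The top view shows the off-white vase at about (377,213) with its mouth at (392,198). The gauge dial is at (249,194), the sliding jaw at (314,200) and the beam end at (337,185). In the side view the vase runs from foot (298,270) to mouth (344,288), and the gauge is at (315,160)–(345,230). I'll enlarge both to measure.

Run:
```python
from h import *
a=load('top0')['pixels'][150:245,225:405]; b=load('side0')['pixels'][140:300,270:380]
A=cv2.resize(a,None,fx=4.4,fy=4.4,interpolation=cv2.INTER_CUBIC)
cv2.imwrite('pics/c1.png',A[...,::-1])
cv2.imwrite('pics/c2.png',cv2.resize(b,None,fx=3.7,fy=3.7,interpolation=cv2.INTER_CUBIC)[...,::-1])
```

```text
(no output)
```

View pics/c1.png

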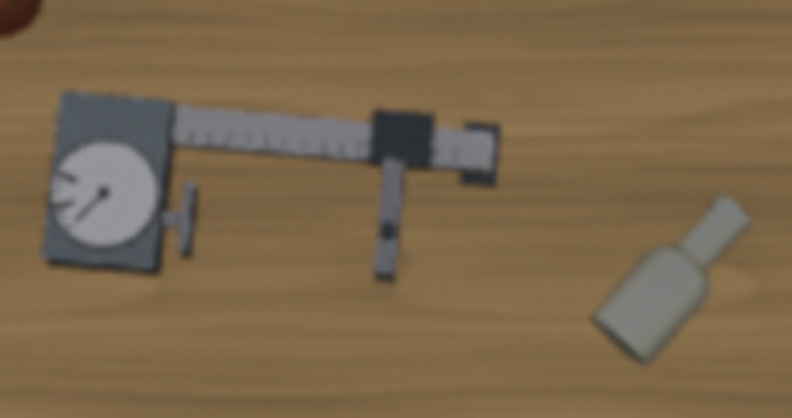

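View pics/c2.png

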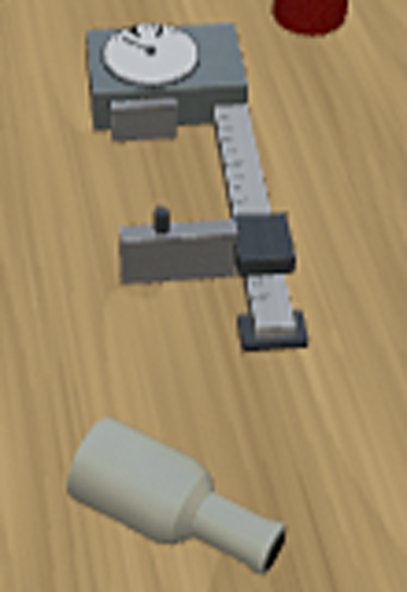

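Crop 1 gives the dial centre at (104,193), the post at (388,230) and the vase foot and lip corners. Crop 2 gives the housing corners, anvil and jaw edges and the post. I'll now fit the poses.

```bash
cat > fit.py <<'E'
from h import *
from scipy.optimize import least_squares, minimize
def G(p,X):
    X=np.array(X,float); c,s=np.cos(p[2]),np.sin(p[2]); return np.c_[X[:,0]*c-X[:,1]*s+p[0],X[:,0]*s+X[:,1]*c+p[1],X[:,2]]
def mv(d): # off-white mask in top-level roi done by caller
    im=d['pixels'].astype(int); return im
E
python3 - <<'E'
from fit import *
T=load('top0');S=load('side0')
t=lambda u,v:((u+.5)/4.4-.5+225,(v+.5)/4.4-.5+150); s=lambda u,v:((u+.5)/3.7-.5+270,(v+.5)/3.7-.5+140)
J=1 # flag: add jaw face y
obs=[('T',t(64,92),(93,170,50),0),('T',t(174,100),(93,80,50),0),('T',t(104,193),(12,125,51),0),('T',t(388,230),(0,-8,75),1),
('S',s(88,32),(-43,170,50),0),('S',s(238,25),(93,170,50),0),('S',s(246,88),(93,80,50),0),('S',s(90,97),(-43,80,50),0),('S',s(151,50),(12,125,51),0),
('S',s(162,209),(0,-8,74),1),('S',s(120,236),(-32,-16,53),1),('S',s(112,106),(-28,56,48),0),('S',s(178,102),(28,56,48),0),('S',s(296,262),(100,-33,45),2)]
def res(p):
    o=[]
    for c,px,X,j in obs:
        if j==2: continue
        X=np.array(X,float); X[1]+=j*(-94+p[3]); o.append(proj(T if c=='T' else S,G(p,[X]))[0]-px)
    return np.array(o).ravel()
g=least_squares(res,[450,200,0,0],loss='soft_l1'); print('gauge',g.x.round(3)); print(res(g.x).reshape(-1,2).round(1).tolist())
np.save('g.npy',g.x)
# vase
def mask(d,box):
    x0,x1,y0,y1=box; im=cv2.cvtColor(d['pixels'],cv2.COLOR_RGB2HSV); m=np.zeros(im.shape[:2],np.uint8)
    m[y0:y1,x0:x1]=(im[y0:y1,x0:x1,1]<75)*1; m=cv2.morphologyEx(m,cv2.MORPH_OPEN,np.ones((3,3)));return m
M=[mask(T,(355,400,190,236)),mask(S,(280,352,248,298))]
print([m.sum() for m in M])
th=np.linspace(0,2*np.pi,40)
def ring(p,h,rr):
    a=np.array([np.cos(p[2]),np.sin(p[2]),0]);n=np.array([-a[1],a[0],0])
    return np.array([p[0],p[1],30])+a*h+rr*(np.outer(np.cos(th),n)+np.outer(np.sin(th),[0,0,1]))
def rend(d,p,k=8):
    m=np.zeros((400,640),np.uint8)
    for A in ([(0,30),(68,30)],[(68,30),(88,16)],[(86,16),(128,16)],[(128,16),(134,18)],[(134,18),(140,18)]):
        q=proj(d,np.vstack([ring(p,*x) for x in A])); h=cv2.convexHull(q.astype(np.float32))
        cv2.fillPoly(m,[np.round(h*16).astype(np.int32)],255,shift=4,lineType=cv2.LINE_AA)
    return m/255.
def cost(p): return sum(np.abs(cv2.GaussianBlur(rend(d,p),(0,0),1)-cv2.GaussianBlur(m.astype(float),(0,0),1)).sum() for d,m in zip((T,S),M))
f=ray(T,*t(619,340),30); l=ray(T,*t(738,207),30); p0=[f[0],f[1],np.arctan2(l[1]-f[1],l[0]-f[0])]; print('init',p0,np.linalg.norm(l-f))
o=minimize(cost,p0,method='Nelder-Mead',options=dict(initial_simplex=np.array([p0]+[np.add(p0,e) for e in ([8,0,0],[0,8,0],[0,0,.1])])))
print('vase',o.x.round(3),o.fun,[rend(d,o.x).sum() for d in(T,S)]); np.save('v.npy',o.x)
for k in(0,1):
  oo=minimize(lambda p:np.abs(cv2.GaussianBlur(rend((T,S)[k],p),(0,0),1)-cv2.GaussianBlur(M[k].astype(float),(0,0),1)).sum(),o.x,method='Nelder-Mead'); print(oo.x.round(3),oo.fun)
for n,b in(('top0',0),):
    # bystanders rough positions
    for nm,uv,z in(('mug',(430,274),46),('bowl',(193,236),25),('glaze',(309,125),65),('brush',(222,147),60)): print(nm,ray(T,*uv,z).round())
E
```

```text
gauge [528.008 121.987  -6.375   7.208]
[[-0.1, -0.4], [0.6, 0.0], [0.9, 0.6], [-0.5, 0.2], [-0.5, -1.6], [-0.5, -1.7], [1.1, -1.9], [0.5, -2.0], [0.2, 0.7], [-0.1, -0.1], [0.1, 0.7], [-0.1, 0.6], [-0.1, 0.7]]
[np.uint64(559), np.uint64(1189)]
init [np.float64(441.0470651100194), np.float64(-153.27449046625378), np.float64(-0.7351106309169023)] 141.74055306863625
vase [ 438.323 -153.659   -0.728] 225.90569137726828 [np.float64(662.5411764705882), np.float64(1303.2235294117645)]
[ 440.932 -151.203   -0.746] 95.26641710191613
[ 437.601 -152.824   -0.739] 116.56048837265611
mug [ 282. -364.   46.]
bowl [409. 439.  25.]
glaze [794.  40.  65.]
brush [716. 343.  60.]
```

```bash
cat >> h.py <<'E'
import json,os
def st():
    s=r.sense(); L=json.load(open('log.json')) if os.path.exists('log.json') else []
    L.append([list(s['qpos']),list(s['eef_pos']),list(s['tcp_rot'])]); json.dump(L,open('log.json','w')); return s
def frame(z,x):
    z=np.array(z,float);z/=np.linalg.norm(z);x=np.array(x,float);x-=z*(x@z);x/=np.linalg.norm(x);return np.c_[x,np.cross(z,x),z]
def rel(p,Rt=None,s=None):
    s=s or st(); R=Ro.from_euler('xyz',s['tcp_rot']).as_matrix(); Rt=R if Rt is None else Rt
    print('at',s['clock'],s['eef_pos'].round(1),'q',s['qpos'].round(3),'F',s['contact_force'].round(1),'op',round(s['opening'],3))
    print('  shift cm',(R.T@(np.array(p)-s['eef_pos'])/10).round(2),'turn deg',np.degrees(Ro.from_matrix(R.T@Rt).as_rotvec()).round(1))
E
python3 - <<'E'
from h import *
c=np.cos;sn=np.sin
def rad(az,tilt): # tool down, tilted by 'tilt' outward, x tangential? keep x radial
    e=np.array([c(az),sn(az),0]); z=np.array([0,0,-1]); return frame(z*c(tilt)+e*sn(tilt), e)
rel([430,420,300],rad(np.arctan2(420,430),.4)); rel([500,0,250],rad(0,-.3))
E
```

```text
at 0.1 [253.4 570.8 230.6] q [ 1.151  0.354  1.634  0.     1.155 -0.002] F [ 0.3 -0.   0.9] op 1.001
  shift cm [-6.63 22.26 -6.93] turn deg [-4.3 22.7 21.4]
at 0.1 [253.4 570.8 230.6] q [ 1.151  0.354  1.634  0.     1.155 -0.002] F [ 0.3 -0.   0.9] op 1.001
  shift cm [-42.17  45.7   -1.89] turn deg [  9.9 -15.2  65.5]
```

Call:
apply_moves(targets=[[[1,-6.6,22.3,-6.9,-4.3,22.7,21.4],[1,-6.6,22.3,-6.9,-4.3,22.7,21.4],[1,-6.6,22.3,-6.9,-4.3,22.7,21.4],[1,-6.6,22.3,-6.9,-4.3,22.7,21.4],[1,-6.6,22.3,-6.9,-4.3,22.7,21.4],[1,-6.6,22.3,-6.9,-4.3,22.7,21.4]]])

```text
clock: 0.7
eef_pos: [433.6, 417.4, 301.7]
tcp_rot: [3.141, -0.403, 0.771]
contact_force: [0.2, 1.0, -0.1]
opening: 1.002
```

Run:
```python
from h import *
c=np.cos;sn=np.sin
def rad(az,tilt):
    e=np.array([c(az),sn(az),0]); z=np.array([0,0,-1]); return frame(z*c(tilt)+e*sn(tilt), e)
rel([500,-50,230],rad(-.1,-.3))
```

```text
at 0.7 [433.6 417.4 301.7] q [ 0.762  0.059  1.906  0.004  0.773 -0.011] F [ 0.2  1.  -0.1] op 1.002
  shift cm [-28.39  38.15  -4.28] turn deg [ -2.6 -37.7  50.8]
```

Call:
apply_moves(targets=[[[1,-28.4,38.2,-4.3,-2.6,-37.7,50.8],[1,-28.4,38.2,-4.3,-2.6,-37.7,50.8],[1,-28.4,38.2,-4.3,-2.6,-37.7,50.8],[1,-28.4,38.2,-4.3,-2.6,-37.7,50.8],[1,-28.4,38.2,-4.3,-2.6,-37.7,50.8],[1,-28.4,38.2,-4.3,-2.6,-37.7,50.8],[1,-28.4,38.2,-4.3,-2.6,-37.7,50.8],[1,-28.4,38.2,-4.3,-2.6,-37.7,50.8]]])

```text
clock: 1.5
eef_pos: [489.1, 27.2, 240.8]
tcp_rot: [3.139, 0.304, -0.104]
contact_force: [1.5, -0.3, -1.1]
opening: 1.001
```

```bash
cat > kin.py <<'E'
from h import *
from scipy.optimize import least_squares
Rz=lambda a:Ro.from_euler('z',a).as_matrix();Ry=lambda a:Ro.from_euler('y',a).as_matrix()
def fk(q,k):
    a1,d1,a2,a3,d4,d6=k
    R=Rz(q[0]); p=R@[a1,0,d1]; R=R@Ry(q[1]); p=p+R@[0,0,a2]; R=R@Ry(q[2]); p=p+R@[a3,0,d4]
    R=R@Rz(q[3])@Ry(q[4]); p=p+R@[0,0,d6]; return p,R@Rz(q[5])
def kfit():
    L=json.load(open('log.json'))
    f=lambda k:np.concatenate([fk(q,k)[0]-p for q,p,_ in L]+[(np.array(k)-[0,400,400,0,400,250])*1e-3])
    o=least_squares(f,[0,400,400,0,400,250]); return o.x,f(o.x)[:-6].round(1)
def rot(): 
    L=json.load(open('log.json')); k=kfit()[0]
    return [np.degrees((Ro.from_matrix(fk(q,k)[1]).inv()*Ro.from_euler('xyz',e)).magnitude()).round(2) for q,_,e in L]
LO=np.array([-2.63,-.92,.06,-1.3,0,-3.02]);HI=np.array([2.63,2.1,2.66,4.44,2.69,3.02])
def ik(p,R,k,seeds=30,q0=None):
    rng=np.random.default_rng(0); out=[]
    for i in range(seeds):
        s=q0 if i==0 and q0 is not None else rng.uniform(LO+.01,HI-.01)
        f=lambda q:np.r_[(fk(q,k)[0]-p)/100,Ro.from_matrix(fk(q,k)[1].T@R).as_rotvec()]
        o=least_squares(f,s,bounds=(LO,HI))
        if o.cost<1e-4 and not any(np.abs(o.x-x).max()<.02 for x in out): out.append(o.x)
    return out
E
python3 - <<'E'
from kin import *
s=st(); print(s['clock'],s['eef_pos'].round(1),s['tcp_rot'].round(3),s['qpos'].round(3))
print(*kfit()); print(rot())
E
```

```text
1.5 [489.1  27.2 240.8] [ 3.139  0.304 -0.104] [0.027 0.308 1.713 0.037 1.423 0.12 ]
[ 4.00872097e+00  2.30416718e+02  5.71558542e+02 -3.25104494e-01
  4.62498490e+02  3.49299325e+02] [ 1.3 -0.7 -0.3  1.3 -0.7 -0.3  1.1 -1.   0.3  0.1 -1.3  0.2]
[np.float64(180.0), np.float64(180.0), np.float64(180.0), np.float64(180.0)]
```

```bash
sed -i "s/return p,R@Rz(q\[5\])/return p,R@Rz(q[5]+np.pi)/" kin.py
cat > plan.py <<'E'
from kin import *
gp=np.array([528.,122]);gy=-.092; e=lambda a:np.array([np.cos(a),np.sin(a),0.]); dn=np.array([0,0,-1.])
def gw(x,y,z): c,s=np.cos(gy),np.sin(gy); return np.array([gp[0]+c*x-s*y,gp[1]+s*x+c*y,z])
vf=np.array([438.5,-152.7,30.]);va=-.735
def grasp(th,sg,h=106):
    a=e(va); z=np.cos(th)*dn-np.sin(th)*a; R=frame(z,sg*np.array([-a[1],a[0],0])); return vf+h*a+19*z,R
def final(th,az,sg,x=0,y=10,h=106,dz=0):
    z=np.cos(th)*e(az)+np.sin(th)*dn; R=frame(z,sg*np.array([-np.sin(az),np.cos(az),0])); return gw(x,y,h+dz)+19*z,R
E
python3 - <<'E'
from plan import *
k=kfit()[0]; print(k.round(1),rot())
q=st()['qpos']
for th in (.35,.6,.8):
  for sg in(1,-1):
    gs=ik(*grasp(th,sg),k,12,q)
    print('GRASP',th,sg,[x.round(2).tolist() for x in gs])
    for az in(-1.6,-1,-.5,.1,.7,1.2,1.7):
      fs=ik(*final(th,az,sg),k,12,gs[0] if gs else q)
      print('   F',az,[x.round(2).tolist() for x in fs])
E
```

```text
[ 4.000e+00  2.304e+02  5.716e+02 -3.000e-01  4.625e+02  3.493e+02] [np.float64(0.0), np.float64(0.0), np.float64(0.0), np.float64(0.0)]
GRASP 0.35 1 [[-0.46, 0.67, 1.73, 0.1, 1.09, -1.36]]
   F -1.6 [[0.69, 0.86, 1.69, -0.79, 1.63, 1.14]]
   F -1 [[0.83, 0.73, 2.09, -1.22, 1.32, 1.24]]
   F -0.5 []
   F 0.1 []
   F 0.7 [[-0.23, 0.67, 2.6, 2.25, 1.3, 1.46]]
   F 1.2 [[-0.36, 0.68, 2.28, 1.52, 1.22, 1.76]]
   F 1.7 [[-0.3, 0.77, 1.94, 1.04, 1.42, 1.96]]
GRASP 0.35 -1 [[-0.46, 0.67, 1.73, 0.1, 1.09, 1.78]]
   F -1.6 [[0.69, 0.86, 1.69, -0.79, 1.63, -2.01]]
   F -1 [[0.83, 0.73, 2.09, -1.22, 1.32, -1.9]]
   F -0.5 []
   F 0.1 []
   F 0.7 [[-0.23, 0.67, 2.6, 2.25, 1.3, -1.68]]
   F 1.2 [[-0.36, 0.68, 2.28, 1.52, 1.22, -1.38]]
   F 1.7 [[-0.3, 0.77, 1.94, 1.04, 1.42, -1.18]]
GRASP 0.6 1 [[-0.49, 0.8, 1.55, 0.14, 1.38, -1.39]]
   F -1.6 [[0.65, 0.73, 1.74, -0.71, 1.45, 1.06]]
   F -1 [[0.76, 0.59, 2.1, -1.12, 1.12, 1.06]]
   F -0.5 []
   F 0.1 [[0.39, 0.42, 2.63, 3.45, 0.88, 1.54]]
   F 0.7 [[-0.14, 0.44, 2.54, 2.21, 0.86, 1.73]]
   F 1.2 [[-0.28, 0.52, 2.27, 1.42, 0.98, 2.0]]
   F 1.7 [[-
[... 413 characters left out ...]
0.5, 0.91, 1.42, 0.16, 1.59, -1.4]]
   F -1.6 [[0.59, 0.63, 1.79, -0.63, 1.29, 0.98]]
   F -1 [[0.68, 0.49, 2.09, -1.0, 0.97, 0.87]]
   F -0.5 []
   F 0.1 [[0.35, 0.29, 2.52, 3.55, 0.45, 1.38]]
   F 0.7 [[-0.05, 0.32, 2.45, 1.99, 0.55, 2.07]]
   F 1.2 [[-0.18, 0.42, 2.24, 1.26, 0.8, 2.26]]
   F 1.7 [[-0.17, 0.54, 1.98, 0.85, 1.09, 2.25]]
GRASP 0.8 -1 [[-0.5, 0.91, 1.42, 0.16, 1.59, 1.74]]
   F -1.6 [[0.59, 0.63, 1.79, -0.63, 1.29, -2.16]]
   F -1 [[0.68, 0.49, 2.09, -1.0, 0.97, -2.27]]
   F -0.5 []
   F 0.1 [[0.35, 0.29, 2.52, 3.55, 0.45, -1.76]]
   F 0.7 [[-0.05, 0.32, 2.45, 1.99, 0.55, -1.07]]
   F 1.2 [[-0.18, 0.42, 2.24, 1.26, 0.8, -0.88]]
   F 1.7 [[-0.17, 0.54, 1.98, 0.85, 1.09, -0.9]]
```

Run:
```python
from plan import *
k=kfit()[0]; th=.6
p,R=grasp(th,-1); z=R[:,2]; print('grasp',p.round(1),'pre',(p-110*z).round(1))
print(ik(p-110*z,R,k,4)); rel(p-110*z,R)
# path check
P,F=final(th,1.479,-1,dz=60); print('final',P.round(1)); rv=(Ro.from_matrix(R).inv()*Ro.from_matrix(F)).as_rotvec(); print(np.degrees(rv).round(1))
q=None;p1=p+[0,0,120]
for t in np.linspace(0,1,7):
    Ri=R@Ro.from_rotvec(rv*t).as_matrix(); a0=R.T@e(va); s=ik(p1+(P-p1)*t,Ri,k,6,q); q=s[0] if s else q; print(round(t,2),(Ri@a0).round(2),Ri[:,2].round(2),[x.round(2).tolist() for x in s])
```

```text
grasp [ 509.2 -216.6   14.3] pre [ 555.3 -258.2  105.1]
[array([-0.50851432,  0.77939115,  1.345732  ,  0.12720647,  1.60419908,
        1.76301279])]
at 1.5 [489.1  27.2 240.8] q [0.027 0.308 1.713 0.037 1.423 0.12 ] F [ 1.5 -0.3 -1.1] op 1.001
  shift cm [13.18 27.67 10.14] turn deg [ -0.4 -27.5 121.1]
final [530.4 147.6 155.3]
[  47.7  -24.9 -132.6]
0.0 [ 0.74 -0.67 -0.  ] [-0.42  0.38 -0.83] [[-0.49, 0.66, 1.51, 0.14, 1.56, 1.77]]
0.17 [ 0.87 -0.45  0.17] [-0.27  0.38 -0.88] [[-0.44, 0.53, 1.68, 0.23, 1.37, 1.41]]
0.33 [ 0.89 -0.24  0.39] [-0.13  0.42 -0.9 ] [[-0.41, 0.43, 1.82, 0.37, 1.22, 1.0]]
0.5 [ 0.78 -0.06  0.62] [ 0.    0.51 -0.86] [[-0.39, 0.37, 1.95, 0.55, 1.11, 0.53]]
0.67 [0.57 0.05 0.82] [ 0.08  0.61 -0.79] [[-0.37, 0.35, 2.05, 0.76, 1.07, 0.02]]
0.83 [0.3  0.07 0.95] [ 0.11  0.72 -0.68] [[-0.33, 0.38, 2.11, 0.95, 1.09, -0.48]]
1.0 [0. 0. 1.] [ 0.08  0.82 -0.56] [[-0.28, 0.45, 2.12, 1.08, 1.17, -0.95]]
```

Call:
apply_moves(targets=[[[1,6.6,13.8,0,0,-13,30],[1,6.6,13.8,0,0,-13,60],[1,6.6,13.8,0,0,-13,60],[1,6.6,13.8,0,0,-13,60],[1,6.6,13.8,0,0,-13,60],[1,6.6,13.8,0,0,-13,60],[1,6.6,13.8,0,0,-13,60],[1,6.6,13.8,0,0,-13,60]]])

```text
clock: 2.3
eef_pos: [537.4, -116.5, 220.3]
tcp_rot: [2.748, 0.325, -1.242]
contact_force: [0.6, -0.3, -0.3]
opening: 1.0
```

Run:
```python
from plan import *
p,R=grasp(.6,-1); rel(p-110*R[:,2],R)
```

```text
at 2.3 [ 537.4 -116.5  220.3] q [-0.241  0.538  1.468  0.041  1.639  0.927] F [ 0.6 -0.3 -0.3] op 1.0
  shift cm [16.94  0.2   7.07] turn deg [ -0.7 -14.   61. ]
```

Call:
apply_moves(targets=[[[1,16.9,0.2,7.1,-0.7,-14,61],[1,16.9,0.2,7.1,-0.7,-14,61],[1,16.9,0.2,7.1,-0.7,-14,61],[1,16.9,0.2,7.1,-0.7,-14,61],[1,16.9,0.2,7.1,-0.7,-14,61],[1,16.9,0.2,7.1,-0.7,-14,61],[1,16.9,0.2,7.1,-0.7,-14,61],[1,16.9,0.2,7.1,-0.7,-14,61]]])

```text
clock: 3.1
eef_pos: [554.7, -257.8, 104.3]
tcp_rot: [2.541, -0.001, -2.308]
contact_force: [0.5, -0.3, 0.6]
opening: 1.001
```

Run:
```python
from plan import *
p,R=grasp(.6,-1); rel(p,R)
```

```text
at 3.1 [ 554.7 -257.8  104.3] q [-0.509  0.794  1.318  0.128  1.617  1.766] F [ 0.5 -0.3  0.6] op 1.001
  shift cm [-0.   -0.02 10.89] turn deg [ 0.   0.  -0.1]
```

Call:
apply_moves(targets=[[[1,0,0,3,0,0,0],[1,0,0,6,0,0,0],[1,0,0,8.5,0,0,0],[1,0,0,10,0,0,0],[1,0,0,10.9,0,0,0],[1,0,0,10.9,0,0,0]]])

```text
clock: 3.7
eef_pos: [508.6, -215.9, 13.8]
tcp_rot: [2.54, -0.001, -2.306]
contact_force: [-0.7, 0.6, 0.2]
opening: 1.002
```

Run:
```python
from plan import *
d=grab('side','s1'); t=grab('top')
a=d['pixels'][215:305,270:390]; b=t['pixels'][150:240,340:460]
im=np.hstack([cv2.resize(a,None,fx=3.3,fy=3.3),cv2.resize(b,None,fx=3.3,fy=3.3)]); cv2.imwrite('pics/c3.png',im[...,::-1])
print(proj(d,st()['eef_pos'][None]))
```

```text
[[327.94133418 282.97204688]]
```

View pics/c3.png

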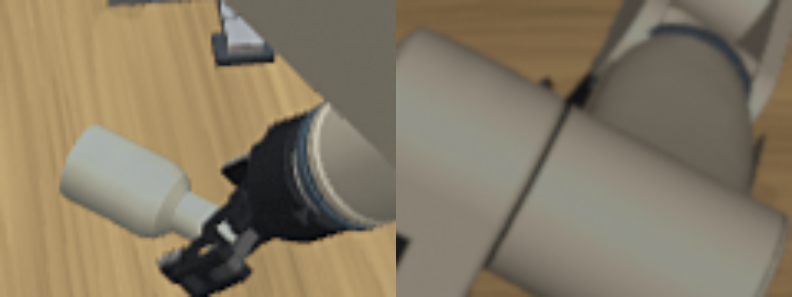

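The side view shows the fingers straddling the neck, at about (225,235) in the crop. The arm hides the top view. I'll close the gripper.

Call:
apply_moves(targets=[[[-0.2,0,0,0,0,0,0],[-0.5,0,0,0,0,0,0],[-1,0,0,0,0,0,0],[-1,0,0,0,0,0,0],[-1,0,0,0,0,0,0],[-1,0,0,0,0,0,0]]], newtons=60)

```text
clock: 4.4
eef_pos: [510.2, -217.2, 15.2]
tcp_rot: [2.543, -0.0, -2.307]
contact_force: [0.9, -1.3, 3.5]
opening: 0.358
```

Run:
```python
from plan import *
s=st(); rel(s['eef_pos']+[0,0,120],s=s)
```

```text
at 4.4 [ 510.2 -217.2   15.2] q [-0.49   0.827  1.495  0.14   1.405  1.753] F [ 0.9 -1.3  3.5] op 0.358
  shift cm [ 0.    6.76 -9.91] turn deg [0. 0. 0.]
```

Call:
apply_moves(targets=[[[-1,0,0.7,-1,0,0,0],[-1,0,2,-3,0,0,0],[-1,0,4,-6,0,0,0],[-1,0,6.2,-9,0,0,0],[-1,0,6.8,-9.9,0,0,0],[-1,0,6.8,-9.9,0,0,0]]])

```text
clock: 5.0
eef_pos: [510.7, -217.3, 136.8]
tcp_rot: [2.547, 0.001, -2.307]
contact_force: [0.8, -0.5, -3.6]
opening: 0.358
```

Run:
```python
from plan import *
rel(*final(.6,1.479,-1,dz=60))
d=grab('side','s2'); a=d['pixels'][150:300,240:400]; cv2.imwrite('pics/c4.png',cv2.resize(a,None,fx=3,fy=3)[...,::-1])
```

```text
at 5.0 [ 510.7 -217.3  136.8] q [-0.49   0.675  1.467  0.138  1.579  1.777] F [ 0.8 -0.5 -3.6] op 0.358
  shift cm [-28.36  20.12  11.4 ] turn deg [  47.5  -25.2 -132.6]
```

View pics/c4.png

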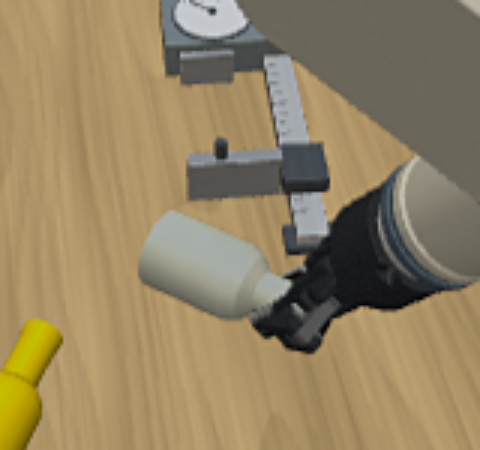

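Vase is held off the table in the grip, roughly level. Now rotate it upright in stages, kept high enough to clear the post.

Call:
apply_moves(targets=[[[-1,-1.5,1.6,-0.5,2.4,-1.3,-6.6],[-1,-3,3.5,-1,4.8,-2.5,-13.2],[-1,-4.6,5.6,-1,7.2,-3.8,-20],[-1,-6.2,7.5,-0.8,9.5,-5,-26.5],[-1,-7.8,9,-0.5,11.9,-6.3,-33],[-1,-9.4,10,0,14.3,-7.6,-40],[-1,-11,11,0.5,16.6,-8.8,-46.4],[-1,-12,11.5,1,19,-10.1,-53]]])

```text
clock: 5.85
eef_pos: [515.0, -58.9, 190.0]
tcp_rot: [3.121, 0.479, -1.461]
contact_force: [-0.5, -0.3, -3.5]
opening: 0.356
```

Run:
```python
from plan import *
rel(*final(.6,1.479,-1,dz=110))
```

```text
at 5.85 [515.  -58.9 190. ] q [-0.382  0.373  1.802  0.43   1.256  0.879] F [-0.5 -0.3 -3.5] op 0.356
  shift cm [-18.77  -3.95   7.94] turn deg [ 28.5 -14.8 -79.4]
```

Call:
apply_moves(targets=[[[-1,-1.3,-0.3,0.3,2.6,-1.4,-7.4],[-1,-2.8,-0.6,0.8,5.3,-2.8,-14.8],[-1,-4.4,-0.9,1.5,8,-4.1,-22.2],[-1,-6.2,-1.3,2.3,10.6,-5.5,-29.6],[-1,-8.2,-1.7,3.3,13.3,-6.9,-37],[-1,-10.2,-2.1,4.2,16,-8.3,-44.4],[-1,-12.2,-2.5,5.1,18.6,-9.7,-51.8],[-1,-13.2,-2.7,5.5,21.2,-11,-59]]])

```text
clock: 6.65
eef_pos: [523.4, 87.4, 199.6]
tcp_rot: [-2.331, 0.237, -0.365]
contact_force: [-0.5, 0.5, -3.1]
opening: 0.361
```

Run:
```python
from plan import *
rel(*final(.6,1.479,-1,dz=80))
```

```text
at 6.65 [523.4  87.4 199.6] q [-0.329  0.376  1.988  0.911  1.178 -0.406] F [-0.5  0.5 -3.1] op 0.361
  shift cm [-0.89 -2.07  6.12] turn deg [  7.2  -3.6 -20.3]
```

Call:
apply_moves(targets=[[[-1,-0.3,-0.6,2,2.4,-1.2,-6.8],[-1,-0.6,-1.2,4,4.8,-2.4,-13.5],[-1,-0.9,-2.1,6.1,7.2,-3.6,-20.3],[-1,-0.9,-2.1,6.1,7.2,-3.6,-20.3],[-1,-0.9,-2.1,6.1,7.2,-3.6,-20.3],[-1,-0.9,-2.1,6.1,7.2,-3.6,-20.3]]])

```text
clock: 7.25
eef_pos: [530.0, 147.2, 175.1]
tcp_rot: [-2.172, 0.002, -0.094]
contact_force: [0.4, -0.4, -3.3]
opening: 0.358
```

Run:
```python
from plan import *
P,R=final(.6,1.479,-1,dz=12); rel(P,R)
d=grab('side','s3'); t=grab('top','t3'); a=d['pixels'][60:240,260:400]; b=t['pixels'][120:240,220:360]
im=np.hstack([cv2.resize(a,(420,540)),cv2.resize(b[:, :126],(378,360)) if 0 else np.vstack([cv2.resize(b,(378,324)),np.zeros((216,378,3),np.uint8)])]); cv2.imwrite('pics/c5.png',im[...,::-1])
```

```text
at 7.25 [530.  147.2 175.1] q [-0.263  0.487  1.997  1.059  1.2   -0.866] F [ 0.4 -0.4 -3.3] op 0.358
  shift cm [0.05 5.57 3.87] turn deg [ 0.1 -0.  -0.2]
```

View pics/c5.png

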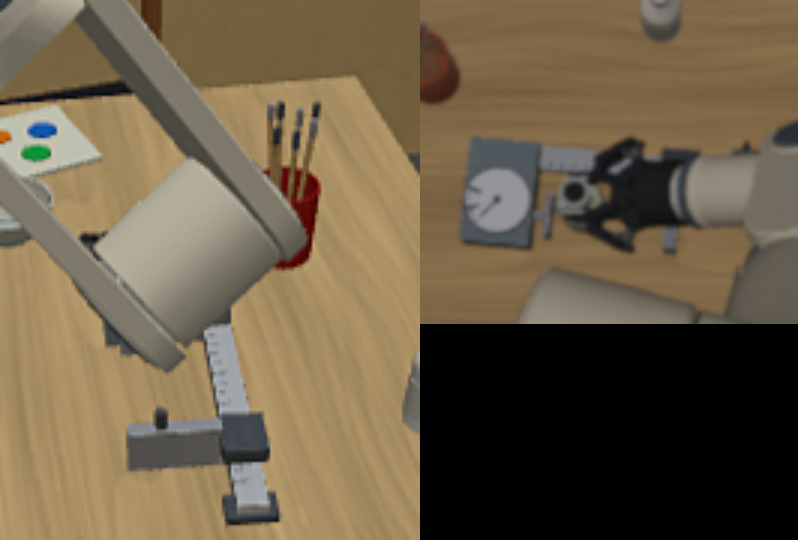

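The top view shows the mouth at crop (575,190), between anvil and jaw, with the beam and jaw clear. I'll check the tilt by overlaying the predicted outline before lowering.

Run:
```python
from plan import *
t=load('t3'); s=st(); R=Ro.from_euler('xyz',s['tcp_rot']).as_matrix(); g=s['eef_pos']-19*R[:,2]; print('grasp pt',g.round(1),'gauge target',gw(0,10,0).round(1))
b=cv2.resize(t['pixels'][165:225,250:310],None,fx=9,fy=9,interpolation=cv2.INTER_CUBIC)[...,::-1].copy()
th=np.linspace(0,2*np.pi,40); 
for h,rr,c in((140,18,(0,0,255)),(68,30,(0,255,0)),(0,30,(255,0,0))):
    X=np.c_[g[0]+rr*np.cos(th),g[1]+rr*np.sin(th),np.full(40,g[2]-106+h)]; q=(proj(t,X)-[250,165]+.5)*9
    cv2.polylines(b,[q.astype(np.int32)],True,c,1)
cv2.imwrite('pics/c6.png',b)
```

```text
grasp pt [528.9 131.5 186.5] gauge target [528.9 132.    0. ]
```

View pics/c6.png

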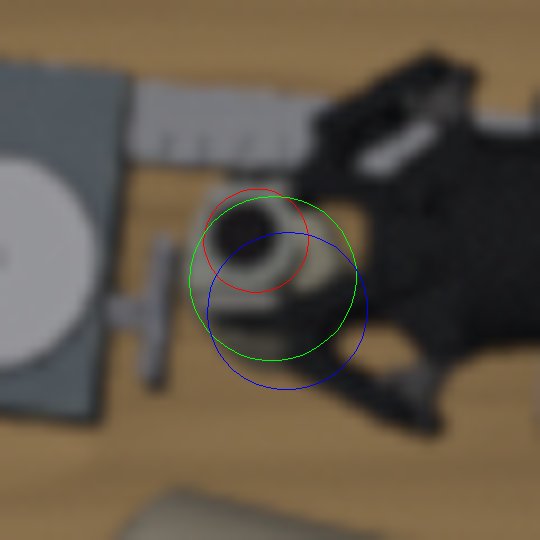

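The outline fits within about 1 px (3 mm), so the vase is upright and well placed. I'll lower it.

Call:
apply_moves(targets=[[[-1,0,1,0.7,0,0,0],[-1,0,2.5,1.7,0,0,0],[-1,0,4,2.8,0,0,0],[-1,0,5,3.5,0,0,0],[-1,0,5.6,3.9,0,0,0],[-1,0,5.6,3.9,0,0,0]]])

```text
clock: 7.95
eef_pos: [530.2, 147.5, 106.7]
tcp_rot: [-2.172, 0.002, -0.094]
contact_force: [0.5, 0.2, -3.2]
opening: 0.357
```

Call:
apply_moves(targets=[[[-1,0,0.25,0.17,0,0,0],[-1,0,0.5,0.34,0,0,0],[-1,0,0.58,0.39,0,0,0],[-1,0,0.66,0.45,0,0,0],[-1,0,0.66,0.45,0,0,0]]])

```text
clock: 8.45
eef_pos: [530.2, 147.4, 98.8]
tcp_rot: [-2.172, 0.001, -0.094]
contact_force: [0.5, -0.5, -2.8]
opening: 0.358
```

Call:
apply_moves(targets=[[[-1,0,0.08,0.06,0,0,0],[-1,0,0.16,0.11,0,0,0],[-1,0,0.16,0.11,0,0,0]]])

```text
clock: 8.75
eef_pos: [530.4, 147.6, 97.3]
tcp_rot: [-2.171, 0.001, -0.094]
contact_force: [0.3, -0.7, 0.6]
opening: 0.355
```

Call:
apply_moves(targets=[[[-1,0,0.08,0.06,0,0,0],[-1,0,0.12,0.09,0,0,0],[-1,0,0.12,0.09,0,0,0]]])

```text
clock: 9.05
eef_pos: [530.8, 148.0, 97.2]
tcp_rot: [-2.169, 0.0, -0.094]
contact_force: [-0.6, -2.8, 9.9]
opening: 0.358
```

Call:
apply_moves(targets=[[[-1,0,-0.06,-0.04,0,0,0],[-0.2,0,-0.06,-0.04,0,0,0],[-0.1,0,-0.06,-0.04,0,0,0],[0.1,0,-0.06,-0.04,0,0,0],[0.4,0,-0.06,-0.04,0,0,0],[1,0,-0.06,-0.04,0,0,0],[1,0,-0.06,-0.04,0,0,0],[1,0,-0.06,-0.04,0,0,0]]], newtons=20)

```text
clock: 9.85
eef_pos: [530.7, 148.0, 97.8]
tcp_rot: [-2.169, 0.001, -0.094]
contact_force: [0.4, -0.5, 1.1]
opening: 1.002
```

Run:
```python
from plan import *
s=st(); R=Ro.from_euler('xyz',s['tcp_rot']).as_matrix(); rel(s['eef_pos']-120*R[:,2],s=s)
t=grab('top','t4'); g=s['eef_pos']-19*R[:,2]
b=cv2.resize(t['pixels'][165:225,250:330],None,fx=8,fy=8,interpolation=cv2.INTER_CUBIC)[...,::-1].copy()
th=np.linspace(0,2*np.pi,40)
for h,rr,c in((140,18,(0,0,255)),(68,30,(0,255,0))):
    X=np.c_[g[0]+rr*np.cos(th),g[1]+rr*np.sin(th),np.full(40,h)]; q=(proj(t,X)-[250,165]+.5)*8
    cv2.polylines(b,[q.astype(np.int32)],True,c,1)
cv2.imwrite('pics/c7.png',b)
```

```text
at 9.85 [530.7 148.   97.8] q [-0.263  0.632  2.008  1.122  1.13  -1.019] F [ 0.4 -0.5  1.1] op 1.002
  shift cm [  0.  -0. -12.] turn deg [0. 0. 0.]
```

View pics/c7.png

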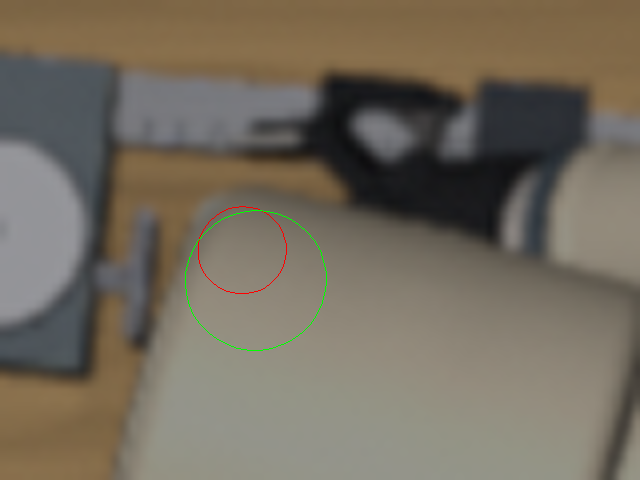

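The forearm hides the vase here, but the force is back near zero. I'll back straight off along the fingers.

Call:
apply_moves(targets=[[[1,0,0,-0.7,0,0,0],[1,0,0,-2,0,0,0],[1,0,0,-4,0,0,0],[1,0,0,-7,0,0,0],[1,0,0,-11,0,0,0],[1,0,0,-15,0,0,0],[-1,0,0,-18,0,0,0],[-1,0,0,-18,0,0,0]]])

```text
clock: 10.7
eef_pos: [518.1, -4.1, 201.5]
tcp_rot: [-2.171, -0.004, -0.097]
contact_force: [0.4, 1.2, 0.1]
opening: 0.69
```

Run:
```python
from plan import *
s=st()
d=grab('side','s5'); t=grab('top','t5'); a=d['pixels'][100:260,270:410]; b=t['pixels'][165:225,230:340]
A=cv2.resize(a,None,fx=3,fy=3,interpolation=cv2.INTER_CUBIC)[...,::-1].copy(); B=cv2.resize(b,None,fx=3.4,fy=3.4,interpolation=cv2.INTER_CUBIC)[...,::-1]
B=np.vstack([B,np.zeros((480-B.shape[0],B.shape[1],3),np.uint8)])[:480]
cv2.imwrite('pics/c8.png',np.hstack([A,B])); print(A.shape,B.shape)
k=kfit()[0]
R=final(.6,1.479,-1)[1]
for nm,X in(('high',(0,-150,110)),('low',(0,-150,25)),('end',(0,-30,25))): print(nm,gw(*X).round(1),[x.round(2).tolist() for x in ik(gw(*X),R,k,4,s['qpos'])])
rel(gw(0,-150,110),R,s)
```

```text
(480, 420, 3) (480, 374, 3)
high [514.2 -27.4 110. ] [[-0.57, 0.66, 1.88, 0.86, 1.32, -1.02]]
low [514.2 -27.4  25. ] [[-0.57, 0.81, 1.87, 0.89, 1.23, -1.14]]
end [525.2  92.1  25. ] [[-0.37, 0.78, 1.97, 1.08, 1.12, -1.15]]
at 10.7 [518.1  -4.1 201.5] q [-0.53   0.494  1.889  0.866  1.396 -0.888] F [0.4 1.2 0.1] op 0.69
  shift cm [-0.2   8.88  3.23] turn deg [ 0.  -0.4  0. ]
```

View pics/c8.png

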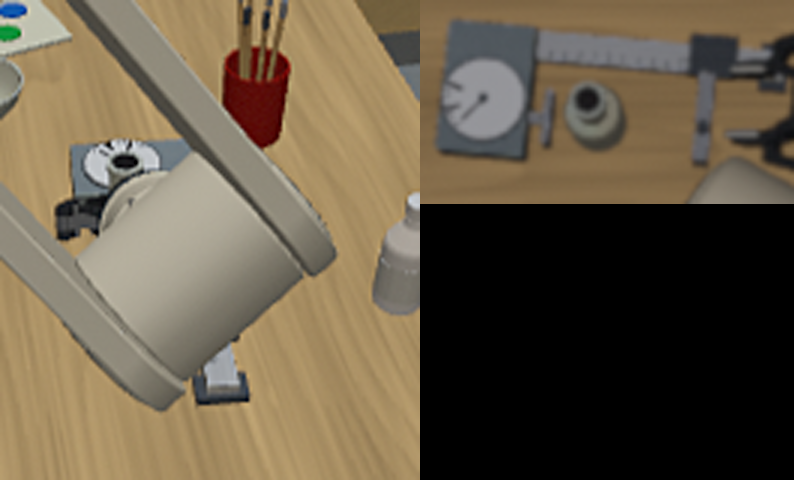

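The vase stands upright between anvil and jaw, with its mouth at (588,98) in the right crop. The needle is still at rest. Next I'll move the shut fingers behind the sliding jaw.

Call:
apply_moves(targets=[[[-1,-0.2,3,1,0,0,0],[-1,-0.2,6,2,0,0,0],[-1,-0.2,8.9,3.2,0,0,0],[-1,-0.2,11.5,5,0,-0.4,0],[-1,-0.2,14,7,0,-0.4,0],[-1,-0.2,15.9,8,0,-0.4,0],[-1,-0.2,15.9,8,0,-0.4,0]]])

```text
clock: 11.5
eef_pos: [510.7, -22.5, 20.4]
tcp_rot: [-2.167, 0.009, -0.089]
contact_force: [-0.2, 0.6, 0.8]
opening: 0.001
```

Run:
```python
from plan import *
s=st(); R=final(.6,1.479,-1)[1]
rel(gw(0,-150,25),R,s);rel(gw(0,-118,25),R,s);rel(gw(0,-45,25),R,s)
```

```text
at 11.5 [510.7 -22.5  20.4] q [-0.562  0.815  1.878  0.896  1.223 -1.138] F [-0.2  0.6  0.8] op 0.001
  shift cm [ 0.39 -0.13 -0.63] turn deg [-0.2  0.4 -0.3]
at 11.5 [510.7 -22.5  20.4] q [-0.562  0.815  1.878  0.896  1.223 -1.138] F [-0.2  0.6  0.8] op 0.001
  shift cm [ 0.4  -1.93  2.02] turn deg [-0.2  0.4 -0.3]
at 11.5 [510.7 -22.5  20.4] q [-0.562  0.815  1.878  0.896  1.223 -1.138] F [-0.2  0.6  0.8] op 0.001
  shift cm [ 0.43 -6.03  8.05] turn deg [-0.2  0.4 -0.3]
```

Call:
apply_moves(targets=[[[-1,0.4,-0.5,0,0,0,0],[-1,0.4,-1,0.7,0,0.4,0],[-1,0.4,-1.5,1.4,0,0.4,0],[-1,0.4,-1.9,2,0,0.4,0],[-1,0.4,-2.3,2.6,0,0.4,0],[-1,0.4,-2.6,3.1,0,0.4,0]]])

```text
clock: 12.1
eef_pos: [518.5, 17.5, 25.2]
tcp_rot: [-2.168, 0.004, -0.094]
contact_force: [-4.6, -10.5, 9.1]
opening: 0.001
```

Call:
apply_moves(targets=[[[-1,0,-0.4,0.58,0,0,0],[-1,0,-0.84,1.24,0,0,0],[-1,0,-1.3,1.9,0,0,0],[-1,0,-1.7,2.5,0,0,0],[-1,0,-2.1,3.1,0,0,0],[-1,0,-2.5,3.7,0,0,0],[-1,0,-2.8,4.1,0,0,0],[-1,0,-2.8,4.1,0,0,0]]])

```text
clock: 12.9
eef_pos: [523.0, 67.1, 25.4]
tcp_rot: [-2.169, 0.004, -0.093]
contact_force: [-1.3, -3.5, 0.7]
opening: 0.002
```

```bash
cat > need.py <<'E'
from plan import *
def needle(f):
    t=grab('top',f); im=cv2.cvtColor(t['pixels'],cv2.COLOR_RGB2GRAY).astype(np.float32)
    # dial centre: centroid of bright disc near the fitted point
    c=proj(t,gw(12,125,51)[None])[0]
    x0,y0=np.round(c).astype(int)-16; w=im[y0:y0+32,x0:x0+32]; m=cv2.morphologyEx((w>120).astype(np.uint8),cv2.MORPH_CLOSE,np.ones((7,7)))
    n,l,stt,ce=cv2.connectedComponentsWithStats(m); i=1+np.argmax(stt[1:,4]); cc=ce[i]+[x0,y0]
    sc=[]
    for v in np.arange(-.3,1.9,.02):
        a=np.radians(140)-v; q=np.array([gw(12+rr*np.cos(a),125+rr*np.sin(a),52) for rr in np.arange(8,29,2)])
        q=proj(t,q)-c+cc; sc.append(cv2.remap(im,q[:,:1].astype(np.float32),q[:,1:].astype(np.float32),cv2.INTER_LINEAR).mean())
    sc=np.array(sc); j=np.argsort(sc)[:3]; return (np.arange(-.3,1.9,.02)[j]).round(2),sc[j].round(),(cc-c).round(2),stt[i,4]
s=None
if __name__=='__main__':
    s=st(); d=s['eef_pos'][:2]-gp; c,sn=np.cos(gy),np.sin(gy); print('gauge xy',(c*d[0]+sn*d[1]).round(1),(-sn*d[0]+c*d[1]).round(1),'z',s['eef_pos'][2].round(1),'F',s['contact_force'].round(1)); 
    import time; print(needle('n%d'%int(s['clock']*100)))
E
python3 need.py
```

```text
gauge xy 0.0 -55.1 z 25.4 F [-1.3 -3.5  0.7]
(array([0.02, 0.  , 0.04]), array([114., 114., 114.], dtype=float32), array([-0.68, -0.56]), np.int32(407))
```

Call:
apply_moves(targets=[[[-1,0,-0.22,0.33,0,0,0],[-1,0,-0.45,0.66,0,0,0],[-1,0,-0.62,0.91,0,0,0],[-1,0,-0.79,1.16,0,0,0],[-1,0,-0.96,1.4,0,0,0],[-1,0,-1.12,1.65,0,0,0],[-1,0,-1.29,1.9,0,0,0],[-1,0,-1.29,1.9,0,0,0]]])

```text
clock: 13.75
eef_pos: [525.0, 89.6, 25.3]
tcp_rot: [-2.17, 0.003, -0.093]
contact_force: [-3.5, -7.8, 1.2]
opening: -0.002
```

```bash
python3 need.py
```

```text
gauge xy -0.0 -32.5 z 25.3 F [-3.5 -7.8  1.2]
(array([0.02, 0.  , 0.04]), array([114., 114., 114.], dtype=float32), array([-0.68, -0.56]), np.int32(407))
```

Needle is still at 0. Advance 10 mm more, slowly.

Call:
apply_moves(targets=[[[-1,0,-0.11,0.17,0,0,0],[-1,0,-0.22,0.33,0,0,0],[-1,0,-0.34,0.5,0,0,0],[-1,0,-0.45,0.66,0,0,0],[-1,0,-0.56,0.83,0,0,0],[-1,0,-0.56,0.83,0,0,0]]])

```text
clock: 14.4
eef_pos: [525.8, 99.1, 25.3]
tcp_rot: [-2.171, 0.002, -0.093]
contact_force: [-3.9, -9.8, 2.7]
opening: 0.002
```

```bash
python3 need.py
```

```text
gauge xy -0.0 -23.0 z 25.3 F [-3.9 -9.8  2.7]
(array([0.02, 0.  , 0.04]), array([114., 114., 114.], dtype=float32), array([-0.68, -0.56]), np.int32(407))
```

Call:
apply_moves(targets=[[[-1,0,-0.11,0.17,0,0,0],[-1,0,-0.22,0.33,0,0,0],[-1,0,-0.22,0.33,0,0,0]]])

```text
clock: 14.75
eef_pos: [526.1, 102.3, 25.3]
tcp_rot: [-2.173, 0.002, -0.093]
contact_force: [-4.6, -11.5, 3.7]
opening: -0.004
```

```bash
python3 need.py
```

```text
gauge xy -0.1 -19.8 z 25.3 F [ -4.6 -11.5   3.7]
(array([0.5 , 0.52, 0.48]), array([111., 111., 111.], dtype=float32), array([-0.71, -0.55]), np.int32(406))
```

Call:
apply_moves(targets=[[[-1,0,-0.06,0.09,0,0,0],[-1,0,-0.12,0.18,0,0,0],[-1,0,-0.12,0.18,0,0,0],[-1,0,-0.12,0.18,0,0,0]]])

```text
clock: 15.2
eef_pos: [526.3, 103.4, 25.3]
tcp_rot: [-2.174, 0.001, -0.093]
contact_force: [-5.3, -14.7, 6.1]
opening: -0.001
```

```bash
python3 need.py
python3 - <<'E'
from plan import *
t=grab('top','t9'); cv2.imwrite('pics/c9.png',cv2.resize(t['pixels'][165:225,230:330],None,fx=7,fy=7,interpolation=cv2.INTER_CUBIC)[...,::-1])
E
```

```text
gauge xy -0.0 -18.6 z 25.3 F [ -5.3 -14.7   6.1]
(array([0.66, 0.68, 0.64]), array([112., 112., 112.], dtype=float32), array([-0.72, -0.53]), np.int32(405))
```

View pics/c9.png

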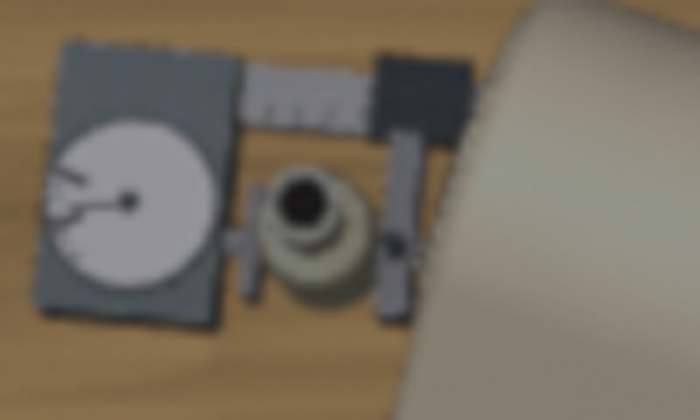

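The needle points left, between the two thick marks at (70,175) and (65,220), and reads about 0.67. The vase is pinched upright. One small nudge will centre the reading, and then I'll back off.

Call:
apply_moves(targets=[[[-1,0,-0.05,0.07,0,0,0],[-1,0,-0.1,0.15,0,0,0],[-1,0,-0.1,0.15,0,0,0]]])

```text
clock: 15.6
eef_pos: [526.3, 104.2, 25.3]
tcp_rot: [-2.176, 0.0, -0.093]
contact_force: [-6.2, -15.7, 6.2]
opening: 0.001
```

```bash
python3 need.py
```

```text
gauge xy -0.0 -17.9 z 25.3 F [ -6.2 -15.7   6.2]
(array([0.82, 0.84, 0.8 ]), array([105., 105., 105.], dtype=float32), array([-0.68, -0.56]), np.int32(407))
```

Needle at 0.82, the middle of the band. Retreat straight back along gauge −y, then up.

Call:
apply_moves(targets=[[[-1,0,0.11,-0.17,0,0,0],[-1,0,0.34,-0.5,0,0,0],[-1,0,0.8,-1.2,0,0,0],[-1,0,1.7,-2.5,0,0,0],[-1,0,1.7,-5,0,0,0],[-1,0,1.7,-9,0,0,0],[-1,0,1.7,-13,0,0,0],[-1,0,1.7,-13,0,0,0]]])

```text
clock: 16.45
eef_pos: [517.3, -16.8, 87.2]
tcp_rot: [-2.179, -0.005, -0.097]
contact_force: [-0.4, -0.0, 0.5]
opening: 0.0
```

```bash
python3 need.py
python3 - <<'E'
from plan import *
t=load('t9');t=grab('top','t10');d=grab('side','s10')
A=cv2.resize(t['pixels'][165:225,230:330],None,fx=4.8,fy=4.8,interpolation=cv2.INTER_CUBIC); B=cv2.resize(d['pixels'][110:230,270:360],(300,400)); 
A=np.vstack([A,np.zeros((400-A.shape[0],480,3),np.uint8)]); cv2.imwrite('pics/c10.png',np.hstack([A,B])[...,::-1])
E
```

```text
gauge xy 2.1 -139.2 z 87.2 F [-0.4 -0.   0.5]
(array([0.82, 0.84, 0.8 ]), array([106., 106., 106.], dtype=float32), array([-0.68, -0.56]), np.int32(407))
```

View pics/c10.png

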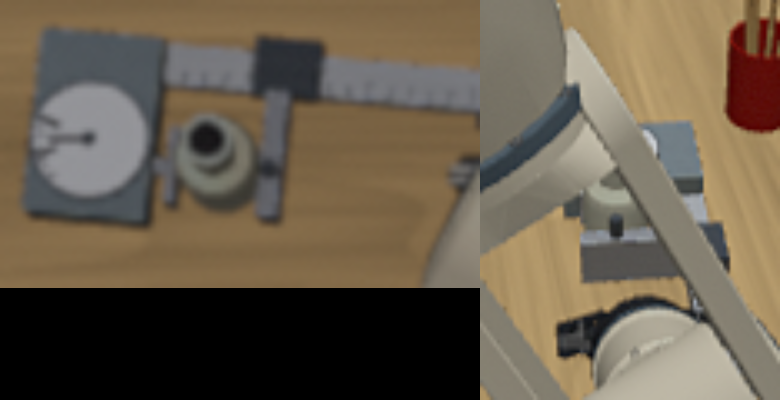

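The vase is upright at (208,150), held between jaw and anvil. The needle sits midway between the marks at 0.82, and the gripper is clear of everything. Handing in.

```bash
python3 -c "
from rig import r
print(r.sign_off())"
```

```text
the job is handed in; nothing more can be done
None
```

The vase is standing upright between the gauge jaws, pressed on the anvil, with the needle between the two thick marks. I handed the job in at about 16.5 s of the 61 s allowed; the sign-off reports no verdict.

**What I did:**
- I gripped the vase by the neck, turned it upright in the air and lowered it until the table took the load. I eased the pressure before opening the fingers.
- I then pushed the sliding jaw shut from behind with the closed fingertips, in ever smaller steps, and backed away.

**Last checks:**
- **Needle:** it read about 0.82 rad from the image, both before and after I backed off. At the gauge's 1 N per mm that is about 5 N on the vase.
- **Vase:** the top view shows it upright and held between jaw and anvil, close to the middle of the jaws' width.
- **Robot:** the gripper is clear of everything and the contact force reads about zero.
- **Bystanders:** nothing touched the mug, bowl, glaze bottle or brush pot as far as I could tell. I did not measure them again at the end.

**Checks that failed or disagreed:**
- The side-view housing corners were about 2 px off in the gauge fit.
- The vase appeared about 3 mm from its predicted spot while held. Both differences were well inside the tolerances.
- The forearm hid the vase from the top camera when I let go, so I confirmed it was standing only after backing off.

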